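Take the clothes brush out of its caddy

TASK

The spray can stands in the way of the clothes brush. First lift the can out of the way and stand it upright on a free spot of the dresser top, at least 10 cm from where it stood; then draw the brush by its handle out of the sloping pocket of the caddy, turn it level with its bristles facing down, and finish while holding it still like that in the gripper, with the handle at least 25 cm above the dresser top. Do not knock the can over and leave the other things where they are.

Things in the scene. Friction and masses are not known exactly. Their poses are not given: they have to be found in the camera images.
- brush: wooden clothes brush, loose, about 140 g. Origin in the handle; +x along it to the head's tip, +y across, +z out of the plain wooden back. Handle: bar x -55 to +37, 24 wide (y), 18 thick (z). Starts head down in the caddy's pocket: +x points 50 degrees below horizontal, away from the robot; +y level; +z up and away from the robot; handle up and towards the robot.
- brush_head (a point): middle of the tip of the brush head, at brush (145, 0, 0). Head: brush x +35 to +145, 52 wide (y), z -30 to +8: wooden back 16 thick, dark bristles 22 long on the -z side, rigid. The brush balances at about x +60. Axes as the brush.
- caddy: grey plastic brush caddy, fixed to the dresser. Origin: centre of the underside; x level, away from the robot; z up. Base 130 x 100 x 8; highest point about 105 above the dresser. At the start the brush origin is at (-68, 0, 150) in this frame, its x and z axes in the caddy's xz plane.
- pocket (a point): centre of the mouth of the caddy's pocket. Open upwards and towards the robot, it slopes as the brush does and is 60 deep along it: it covers brush x +85 to +145, 3 clear either side, 6 clear above the wooden back. The brush leaves it only by sliding 60 or more along its own -x, up and towards the robot. Axes as the caddy.
- can: aluminium aerosol can with white cap, upright, loose, 0.14 to 0.28 kg. Body radius 25 up to height 160, cap radius 22 from 168 to 210, top at 215. Origin: centre of the underside, z up. It stands on the dresser just in front of the end of the brush handle (about 157 from the caddy's origin, towards the robot), blocking the brush's way out.
- tin: bystander: round steel shoe polish tin, radius 38, 25 high; origin at the centre of the underside
- trinket: bystander: small wooden trinket box, 79 x 114 x 49 high; origin at the centre of the underside
- scent: bystander: amber glass scent bottle with black cap, 55 x 30, 103 high; origin at the centre of the underside

How it is judged:
By the outcome, as a careful person would: the job done as asked, in the order asked, and still so for the second after the job is handed in, while the arm keeps its last pose, push and grip.
It also fails if it takes over 48 s, if anything falls off the work surface, if the arm or the gripper's body presses on something with over 40 N, if the wrist force passes 120 N, or if a joint passes its speed limit or range.

ROBOT

A 6-joint arm with a two-finger parallel gripper is mounted at the origin on the work surface. World frame = base frame: x ahead of the robot, y to its left, z up, the work surface at z = 0. Lengths are in m, angles in rad, forces in N, time in s.
With the tool pointing down it reaches from about 0.35 to 0.975 m from the base axis. Payload 4.9 kg.
Tool frame: the origin (TCP) lies midway between the tips of the shut fingers; the grasp point (between the pads) lies 19 mm behind it; z points along the fingers, y is the line along which they close (so a half turn about z gives the same grasp; the last joint's range is limited). The gripper opens to 85 mm and grips with 20 to 120 N. Pads are 22 mm wide; open, the fingers measure 114 mm over their backs; the gripper's body (76 mm by 85 mm) begins 54 mm behind the grasp point. The pads swing forward as they close: fully open they stand 13 mm farther back than shut.
Start: joints at [1.074, 0.053, 1.613, -0, 1.476, -0.119], TCP at [0.231, 0.581, 0.231] pointing down, gripper open.
Joint ranges: [-3.01, 3.01], [-1.01, 2.22], [0.06, 2.58], [-1.02, 4.17], [0.09, 2.62], [-3.14, 3.14]. Speed limits (rad/s): [2.57, 2.57, 3.14, 3.14, 3.14, 3.14].

INTERFACE

Orientations are given as a unit quaternion [w, x, y, z].
In Python, from plant import state, grab_frame, job_done, cut_out, place_of gives the robot as it stands.
- The arm moves only by the tool jog_arm, never from a script. Its argument "motion" is text: rows parted by semicolons, each of 7 numbers parted by spaces: the opening in per cent of the stroke, from 0 (shut) to 100 (fully open), then the shift along the tool's x, y, z as a fraction of full scale, then the turn, a rotation vector about the tool's x, y, z as a fraction of full scale. A call has exactly 5 rows; each row is the pose to reach, as a shift and turn from the pose commanded when the call began, along the tool's axes at that moment; what a row does not reach only later rows make up. Full scale, the value 1, is 50 cm for a shift and 1.5 rad for a turn. A row lasts 1/8 s, in which the tool goes at most 62.5 mm and 10.7 degrees, less where a joint would pass 70% of its speed; a pose out of reach is approached as far as the arm can. A call with a number of a shift or a turn outside -1 to 1 is refused whole. A call with a gripper value outside its range is refused whole. The fingers move at their own pace and stop on an object; the grip force is fixed at half the most. Time passes only in rows, so rows that repeat a pose let the fingers close, or fill a call up. It gives the time, the measured TCP pose, the force, the opening and the grip force at its end, in the units of the state.
- state(): the state, without advancing time (a new reading comes with each control period).
- grab_frame(name): name is "scene" or "top"; returns a dict with "color" (400x640x3 uint8, red, green, blue), "range_z" (400x640 float32, m along the optical axis (not along the pixel's ray), 0 where there is no reading), "intrinsics" (3x3 intrinsics, pixels), "world_from_camera" (4x4, takes a point from camera to world coordinates). Camera axes: x right, y up, looking along -z (the intrinsics and any distortion apply to the point x, -y, -z); pixel columns grow to the right and rows downward; lengths in m; the calibration is good to about 2 mm. A picture is of the moment at which its call begins.
- job_done(): hands the job in; it is judged then, once.
Trained networks look in the newest picture that a camera, given by its name, has taken for a name from the list of things; names that differ only in an ending like _2 or _b are one class to them, and where a whole thing is asked for, a point or a joint stands for the part that bears it (a point fixed in the world has none). Each returns a list of dicts, best first, with "p" (0 to 1); they miss things now and then, are a little off and sometimes report something else, mostly with a low value. They report only what shows in the picture. A call takes as long as a camera call.
- cut_out(camera, thing): "pixels" (400x640 bool, what is visible of it).
- place_of(camera, thing): "at" ([x, y, z] in m, in world coordinates, good to about 4 mm: a listed point, or the origin of a listed thing).
The state is a dict: "time": time; "joint_pos": joint angles; "joint_vel": joint speeds; "joint_efforts": joint torques, N m; "tool_pos": TCP position; "tool_rot": TCP orientation; "contact_force": force on the tool from outside, world axes, zero at the start; "ft_torque": the same for the moment, N m; "gripper_width": opening from 0.0 (shut) to 1.0 (fully open); "grasp_force": force on a finger pad.
Only numpy, scipy, OpenCV 4.12 (cv2) and the standard library are available. Lean on these libraries where they do the work, as an engineer would, in place of code of your own. Each camera call takes 0.05 s, during which the arm holds its last target. There are 200 camera calls.

## Working session

There is one attempt and no reset: what is moved stays moved. The work goes in short steps, Python scripts to look and compute and a tool call to move; the robot and the scene stay as the last step left them, time stands still between calls to the robot, and variables do not carry over. Pictures are saved under pics/ and viewed, at most 10 in all, crops included, and the job is handed in when it is done.

Besides the shell and the picture viewer there is one more tool, called after "Call:" as name(argument=value, ...) on one line, values as JSON. jog_arm: Moves the arm, as the interface text tells. Shift numbers are shares of 50 cm and turn numbers shares of 1.5 rad, none past 1 either way. Its arguments: {"type":"object","properties":{"motion":{"type":"string"}},"required":["motion"]}

```bash
mkdir -p pics; ls; python3 - <<'E'
from plant import *
import cv2,numpy as np
s=state();print(s['time'],s['tool_pos'],s['tool_rot'],s['gripper_width'])
im=[]
for c in("scene","top"):
    f=grab_frame(c);im.append(f['color'][...,::-1]);print(c,np.round(f['world_from_camera'],3).tolist())
    for t in("brush","brush_head","caddy","pocket","can","tin","trinket","scent"):
        print(t,[(round(d['p'],2),np.round(d['at'],3).tolist()) for d in place_of(c,t)[:2]])
cv2.imwrite('pics/a.png',cv2.resize(np.vstack(im),(480,600)))
cv2.imwrite('pics/b.png',im[0])
E
```

```text
pics
0.0 [0.23025199 0.58037999 0.23006196] [-3.21768835e-04  1.87791264e-01  9.82208427e-01 -9.71664892e-04] 1.0042424981207234
scene [[0.501, -0.545, 0.672, 1.367], [0.865, 0.33, -0.377, -0.424], [-0.016, 0.771, 0.637, 0.879], [0.0, 0.0, 0.0, 1.0]]
brush [(0.64, [0.557, 0.085, 0.151]), (0.45, [0.519, 0.367, -0.002])]
brush_head []
caddy [(0.93, [0.621, 0.068, -0.002])]
pocket [(0.58, [0.597, 0.069, 0.077]), (0.29, [0.468, 0.1, 0.003])]
can [(0.59, [0.469, 0.102, 0.002]), (0.19, [0.598, 0.071, 0.079])]
tin [(0.58, [0.518, 0.368, -0.0])]
trinket [(0.61, [0.566, -0.361, 0.002])]
scent [(0.61, [0.691, 0.403, -0.002]), (0.16, [0.522, 0.368, 0.002])]
top [[-0.004, 0.988, -0.153, 0.429], [-1.0, -0.001, 0.019, 0.016], [0.019, 0.153, 0.988, 1.091], [0.0, 0.0, 0.0, 1.0]]
brush [(0.79, [0.55, 0.085, 0.146])]
brush_head [(0.93, [0.643, 0.061, 0.04])]
caddy [(0.63, [0.62, 0.068, 0.001])]
pocket [(0.96, [0.596, 0.073, 0.078])]
can [(0.95, [0.462, 0.103, 0.001])]
tin [(0.91, [0.525, 0.372, 0.0])]
trinket [(0.67, [0.564, -0.364, 0.001])]
scent [(0.96, [0.692, 0.4, -0.001])]
```

View pics/a.png

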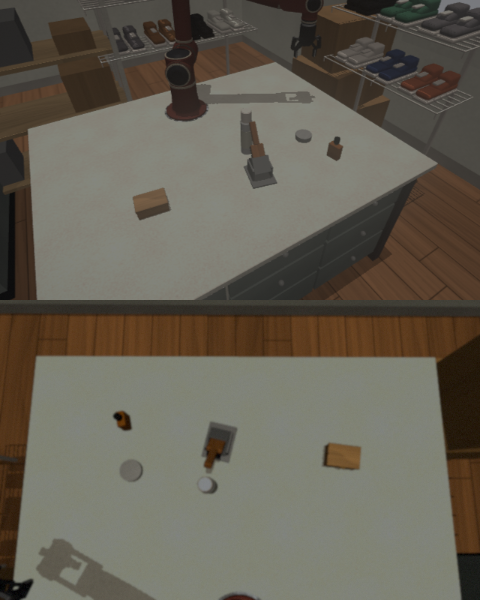

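The picture shows the can (top view ~(205,485) in the montage) directly robotward of the brush handle, with the caddy at (218,440). The tin and scent bottle are to the left and the trinket to the right, which agrees with the networks' positions. Next I'll refine yaw and positions from depth.

```bash
cat > h.py <<'E'
from plant import *
import numpy as np
from scipy.spatial.transform import Rotation as R
def cloud(c,thing):
    f=grab_frame(c);m=cut_out(c,thing)
    if not m: return np.zeros((0,3))
    m=m[0]['pixels']&(f['range_z']>0);v,u=np.nonzero(m);z=f['range_z'][v,u];K=f['intrinsics']
    p=np.c_[(u-K[0,2])/K[0,0]*z,-(v-K[1,2])/K[1,1]*z,-z];T=np.array(f['world_from_camera'])
    return p@T[:3,:3].T+T[:3,3]
def rot():
    return R.from_quat(np.array(state()['tool_rot'])[[1,2,3,0]])
def tool(yaw,tilt):
    "tool y level, across heading yaw (deg); tilt deg: + points the fingers forward along the heading"
    a=np.radians(yaw);h=np.array([np.cos(a),np.sin(a),0]);t=np.radians(tilt)
    z=np.sin(t)*h-np.array([0,0,np.cos(t)]);y=np.array([-h[1],h[0],0]);return R.from_matrix(np.c_[np.cross(y,z),y,z])
def plan(tcp,Rt):
    s=state();r=rot();d=r.inv().apply(np.array(tcp)-s['tool_pos']);w=(r.inv()*Rt).as_rotvec()
    print('shift',np.round(d/.5,3),'turn',np.round(w/1.5,3),'| mm',np.round(np.linalg.norm(d)*1e3),'deg',np.round(np.degrees(np.linalg.norm(w)),1))
E
python3 - <<'E'
from h import *
for c in("top","scene"):
    p=cloud(c,"can");q=p[p[:,2]>.205];print(c,'can top',len(q),q.mean(0).round(4) if len(q) else '',(q.min(0)+q.max(0))/2 if len(q) else '')
    b=cloud(c,"brush")
    b=b[(b[:,2]>.09)&(b[:,2]<.23)]; m=np.median(b,0); print('brush',len(b),b.min(0),b.max(0))
    hi=b[(b[:,2]>.13)]
    for z in np.arange(.1,.21,.02):
        k=b[abs(b[:,2]-z)<.01]
        if len(k)>3: print(round(z,2),len(k),k.mean(0).round(4),np.ptp(k[:,1]).round(3))
    k=cloud(c,"caddy");import cv2
    k=k[abs(k[:,2]-.008)<.006];print('caddy base',len(k),cv2.minAreaRect((k[:,:2]*1000).astype(np.float32)))
plan([.463,.103,.30],tool(-12.5,0))
E
```

```text
top can top 316 [0.4635 0.0984 0.2144] [0.4630755  0.099323   0.21327174]
brush 628 [0.51176819 0.04963265 0.09039715] [0.61452006 0.1048908  0.19853183]
0.1 164 [0.59   0.0731 0.101 ] 0.055
0.12 177 [0.5807 0.0775 0.1202] 0.05
0.14 67 [0.5683 0.0802 0.1404] 0.025
0.16 67 [0.5526 0.0847 0.1605] 0.022
0.18 85 [0.5334 0.0892 0.1809] 0.025
0.2 68 [0.522  0.0923 0.1938] 0.022
caddy base 552 ((622.441162109375, 69.02914428710938), (100.09222412109375, 131.0822296142578), 76.49361419677734)
scene can top 116 [0.4703 0.0963 0.2129] [0.46692941 0.09778118 0.21119144]
brush 547 [0.48598597 0.04859161 0.09013887] [0.62274163 0.11151112 0.19567979]
0.1 163 [0.5993 0.0732 0.0998] 0.063
0.12 143 [0.5844 0.076  0.1192] 0.053
0.14 76 [0.5692 0.0801 0.1401] 0.025
0.16 74 [0.5534 0.0845 0.1593] 0.025
0.18 76 [0.5384 0.0883 0.179 ] 0.025
0.2 15 [0.5288 0.0896 0.1923] 0.015
caddy base 533 ((623.9749145507812, 68.18765258789062), (98.99652862548828, 133.14004516601562), 77.16950225830078)
shift [-0.785 -0.717 -0.137] turn [-0.    -0.    -0.106] | mm 536.0 deg 9.1
```

```bash
python3 -c "
from h import *
plan([.466,.100,.30],tool(-13.5,0))"
```

```text
shift [-0.792 -0.72  -0.137] turn [-0.    -0.    -0.095] | mm 540.0 deg 8.1
```

Call:
jog_arm(motion="100 -0.08 -0.07 -0.03 0 0 -0.01; 100 -0.16 -0.14 -0.06 0 0 -0.02; 100 -0.24 -0.22 -0.09 0 0 -0.03; 100 -0.32 -0.29 -0.12 0 0 -0.04; 100 -0.40 -0.36 -0.137 0 0 -0.05")

```text
time: 2.12
tool_pos: [0.3507, 0.3384, 0.3011]
tool_rot: [0.001, 0.15, 0.989, 0.001]
contact_force: [1.2, 0.6, -0.8]
gripper_width: 1.003
grasp_force: 0.0
```

```bash
python3 -c "
from h import *
plan([.466,.100,.30],tool(-13.5,0))"
```

```text
shift [-0.362 -0.387  0.002] turn [ 0.001  0.001 -0.044] | mm 265.0 deg 3.8
```

Call:
jog_arm(motion="100 -0.08 -0.08 0 0 0 -0.01; 100 -0.16 -0.17 0 0 0 -0.02; 100 -0.24 -0.26 0 0 0 -0.03; 100 -0.32 -0.34 0 0 0 -0.044; 100 -0.362 -0.387 0.002 0 0 -0.044")

```text
time: 2.75
tool_pos: [0.4659, 0.0988, 0.299]
tool_rot: [0.0, 0.119, 0.993, -0.0]
contact_force: [0.2, 0.1, -0.9]
gripper_width: 1.0
grasp_force: 0.0
```

```bash
python3 -c "
from h import *
plan([.466,.100,.171],tool(-13.5,0))
f=grab_frame('scene')['color'];import cv2;cv2.imwrite('pics/c.png',cv2.resize(f[120:300,230:450,::-1],None,fx=3,fy=3))"
```

```text
shift [0.001 0.002 0.256] turn [-0.     0.001 -0.002] | mm 128.0 deg 0.2
```

View pics/c.png

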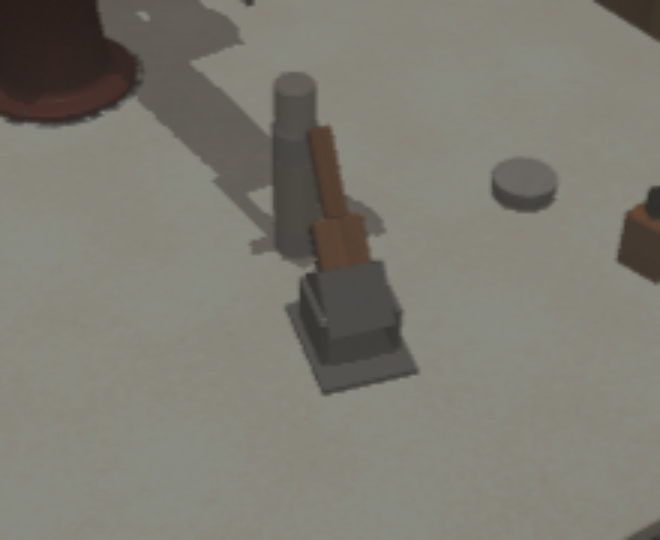

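The can is upright with its cap at about (295,85) in the crop, and the handle end at (320,130) sits right behind it. The gripper is above the crop, with its shadow falling around the can. I'll descend onto the cap.

Call:
jog_arm(motion="100 0 0.002 0.08 0 0 0; 100 0 0.002 0.16 0 0 0; 100 0 0.002 0.22 0 0 0; 100 0 0.002 0.266 0 0 0; 100 0 0.002 0.266 0 0 0")

```text
time: 3.42
tool_pos: [0.4637, 0.1023, 0.1637]
tool_rot: [-0.002, 0.118, 0.993, -0.0]
contact_force: [0.6, -0.0, 0.1]
gripper_width: 1.002
grasp_force: 0.0
```

Call:
jog_arm(motion="0 0 0 0 0 0 0; 0 0 0 0 0 0 0; 0 0 0 0 0 0 0; 0 0 0 0 0 0 0; 0 0 0 0 0 0 0")

```text
time: 4.05
tool_pos: [0.4665, 0.1019, 0.1677]
tool_rot: [0.002, 0.118, 0.993, -0.0]
contact_force: [-0.7, -2.1, 6.2]
gripper_width: 0.499
grasp_force: 61.1
```

Call:
jog_arm(motion="0 0 0 -0.02 0 0 0; 0 0 0 -0.05 0 0 0; 0 0 0 -0.09 0 0 0; 0 0 0 -0.13 0 0 0; 0 0 0 -0.14 0 0 0")

```text
time: 4.68
tool_pos: [0.4665, 0.1022, 0.2387]
tool_rot: [0.002, 0.118, 0.993, 0.0]
contact_force: [0.4, -0.4, -2.2]
gripper_width: 0.504
grasp_force: 60.8
```

```bash
python3 -c "
from h import *
plan([.45,-.16,.235],tool(-13.5,0));s=state();print(s['contact_force'],s['gripper_width'])"
```

```text
shift [-0.091 -0.518  0.007] turn [ 0.001  0.003 -0.001] | mm 263.0 deg 0.3
[ 0.39394785 -0.3674793  -2.17290989] 0.5038967091908636
```

Call:
jog_arm(motion="0 0 -0.03 0 0 0 0; 0 -0.02 -0.09 0 0 0 0; 0 -0.03 -0.17 0 0 0 0; 0 -0.05 -0.25 0 0 0 0; 0 -0.06 -0.33 0 0 0 0")

```text
time: 5.3
tool_pos: [0.4547, -0.0671, 0.2346]
tool_rot: [-0.001, 0.118, 0.993, -0.0]
contact_force: [0.5, 0.2, -2.4]
gripper_width: 0.504
grasp_force: 61.2
```

Call:
jog_arm(motion="0 -0.01 -0.07 0 0 0 0; 0 -0.02 -0.13 0 0 0 0; 0 -0.03 -0.17 0 0 0 0; 0 -0.03 -0.19 0 0 0 0; 0 -0.03 -0.19 0 0 0 0")

```text
time: 5.92
tool_pos: [0.4474, -0.1615, 0.2351]
tool_rot: [-0.001, 0.119, 0.993, 0.0]
contact_force: [0.5, 0.3, -1.1]
gripper_width: 0.501
grasp_force: 61.2
```

```bash
python3 -c "
from h import *
plan([.45,-.16,.166],tool(-13.5,0))
p=cloud('top','can');print(len(p),p.mean(0) if len(p) else '')
p=cloud('scene','can');print(len(p),p.min(0),p.max(0), np.percentile(p[:,2],[1,2,5,10]))"
```

```text
shift [-0.005  0.004  0.138] turn [ 0.    -0.001 -0.002] | mm 69.0 deg 0.2
69 [ 0.43791448 -0.13892318  0.13287154]
1177 [ 0.0397939  -0.18739141 -0.00241795] [ 0.47633234 -0.02465964  0.29005658] [0.00222906 0.06727846 0.0768431  0.09085236]
```

Call:
jog_arm(motion="0 0 0 0.04 0 0 0; 0 0 0 0.08 0 0 0; 0 0 0 0.11 0 0 0; 0 0 0 0.13 0 0 0; 0 0 0 0.136 0 0 0")

```text
time: 6.75
tool_pos: [0.4481, -0.1611, 0.1677]
tool_rot: [-0.0, 0.118, 0.993, 0.0]
contact_force: [-1.2, 0.3, 5.3]
gripper_width: 0.498
grasp_force: 61.4
```

Call:
jog_arm(motion="0 0 0 0.002 0 0 0; 0 0 0 0.003 0 0 0; 0 0 0 0.004 0 0 0; 0 0 0 0.004 0 0 0; 0 0 0 0.004 0 0 0")

```text
time: 7.38
tool_pos: [0.4489, -0.1615, 0.1677]
tool_rot: [0.001, 0.118, 0.993, -0.0]
contact_force: [-1.6, 1.8, 6.5]
gripper_width: 0.502
grasp_force: 61.5
```

Call:
jog_arm(motion="65 0 0 0 0 0 0; 75 0 0 0 0 0 0; 100 0 0 0 0 0 0; 100 0 0 0 0 0 0; 100 0 0 0 0 0 0")

```text
time: 8.0
tool_pos: [0.4481, -0.1612, 0.1657]
tool_rot: [-0.0, 0.118, 0.993, 0.0]
contact_force: [-0.3, 0.7, -0.7]
gripper_width: 1.002
grasp_force: 0.0
```

Call:
jog_arm(motion="100 0 0 -0.04 0 0 0; 100 0 0 -0.1 0 0 0; 100 0 0 -0.18 0 0 0; 100 0 0 -0.27 0 0 0; 100 0 0 -0.36 0 0 0")

```text
time: 8.62
tool_pos: [0.4479, -0.1611, 0.3471]
tool_rot: [-0.0, 0.118, 0.993, -0.0]
contact_force: [0.1, 0.2, 0.0]
gripper_width: 1.001
grasp_force: 0.0
```

```bash
python3 -c "
from h import *
import cv2
p=cloud('top','can');q=p[p[:,2]>.2];print(q.mean(0), place_of('top','can')[:1],place_of('top','brush')[:1])
cv2.imwrite('pics/d.png',grab_frame('scene')['color'][...,::-1])
h=np.array([np.cos(np.radians(13.5)),-np.sin(np.radians(13.5)),0]);d=.766*-np.array([0,0,1])+.643*h
o=np.array([.622,.0685,0])-.068*h+[0,0,.150]
T=tool(-13.5,-20);z=T.as_matrix()[:,2]
g=o+d*.000
print('origin',o,'tcp',g+z*.019,'pre',g+z*.019-z*.12)
plan(g+z*.019-z*.12,T)"
```

```text
[ 0.44005171 -0.14832614  0.22174449] [{'at': [0.4443, -0.162, -0.0011], 'p': 0.53}] [{'at': [0.55, 0.0842, 0.147], 'p': 0.66}]
origin [0.55587885 0.08437428 0.15      ] tcp [0.54956001 0.0858913  0.13214584] pre [0.58946843 0.07631014 0.24490895]
shift [-0.164  0.528  0.2  ] turn [ 0.     0.232 -0.001] | mm 294.0 deg 20.0
```

View pics/d.png

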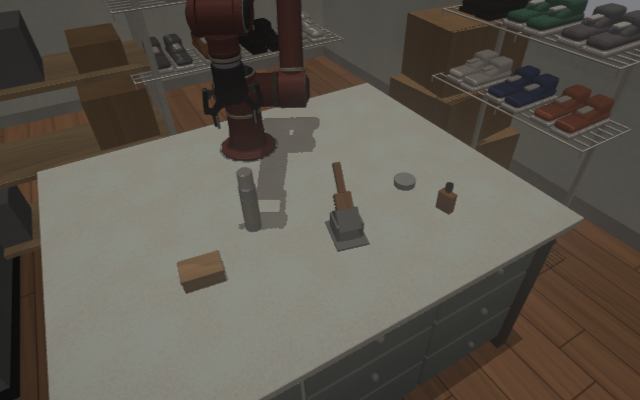

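The can stands upright at about (250,200) and the brush at (340,185) hasn't moved. The other things are in place too. Now I'll go for the brush.

Call:
jog_arm(motion="100 -0.03 0.10 0.02 0 0.04 0; 100 -0.07 0.21 0.06 0 0.09 0; 100 -0.10 0.32 0.10 0 0.14 0; 100 -0.13 0.43 0.15 0 0.19 0; 100 -0.164 0.528 0.2 0 0.232 0")

```text
time: 9.5
tool_pos: [0.5894, 0.0782, 0.2427]
tool_rot: [-0.175, 0.116, 0.978, 0.02]
contact_force: [0.7, -0.3, 0.3]
gripper_width: 1.0
grasp_force: 0.0
```

```bash
python3 -c "
from h import *
h=np.array([np.cos(np.radians(13.5)),-np.sin(np.radians(13.5)),0]);d=.766*-np.array([0,0,1])+.643*h
T=tool(-13.5,-20);z=T.as_matrix()[:,2]
g=np.array([.552,.085,.149])-.005*d+.021*z
print(g);plan(g,T)"
```

```text
[0.54188986 0.08742723 0.13309645]
shift [ 0.015 -0.004  0.239] turn [-0.001 -0.003 -0.001] | mm 120.0 deg 0.3
```

Call:
jog_arm(motion="100 0.015 -0.004 0.07 0 0 0; 100 0.015 -0.004 0.14 0 0 0; 100 0.015 -0.004 0.19 0 0 0; 100 0.015 -0.004 0.22 0 0 0; 100 0.015 -0.004 0.238 0 0 0")

```text
time: 10.12
tool_pos: [0.542, 0.0855, 0.135]
tool_rot: [-0.173, 0.116, 0.978, 0.02]
contact_force: [-0.2, -0.5, 0.0]
gripper_width: 1.0
grasp_force: 0.0
```

```bash
python3 -c "
from h import *
import cv2
s=state();print(s['tool_pos'],s['contact_force'])
a=grab_frame('scene')['color'][60:260,240:460,::-1];b=grab_frame('top')['color'][80:280,180:400,::-1]
cv2.imwrite('pics/e.png',cv2.resize(np.hstack([a,b]),(800,364)))"
```

```text
[0.54199224 0.08545892 0.13499969] [-0.22062775 -0.53485318  0.00865519]
```

View pics/e.png

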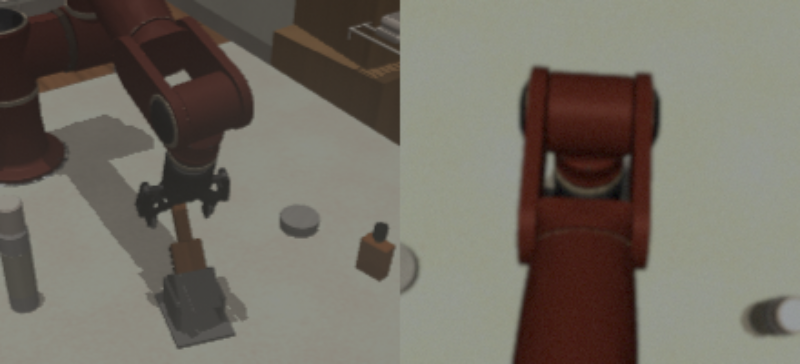

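The open fingers straddle the handle at about (180,210) in the left half. The can still stands at (15,260). I'll close the gripper.

Call:
jog_arm(motion="20 0 0 0 0 0 0; 0 0 0 0 0 0 0; 0 0 0 0 0 0 0; 0 0 0 0 0 0 0; 0 0 0 0 0 0 0")

```text
time: 10.85
tool_pos: [0.5433, 0.0854, 0.137]
tool_rot: [-0.171, 0.116, 0.978, 0.02]
contact_force: [-0.7, 0.3, 1.6]
gripper_width: 0.268
grasp_force: 61.2
```

```bash
python3 -c "
from h import *
s=state();print(s['gripper_width'],s['contact_force'],s['ft_torque'])
for yaw in (-13.5,):
  h=np.array([np.cos(np.radians(yaw)),np.sin(np.radians(yaw)),0]);d=-.766*np.array([0,0,1])+.643*h
  print(rot().inv().apply(-d)*.09/.5)"
```

```text
0.268319146675458 [-0.7049357   0.30944193  1.63430287] [-0.0850046  -0.19425474 -0.06111771]
[ 1.55741986e-01 -1.25678460e-04 -9.02832216e-02]
```

Call:
jog_arm(motion="0 0.007 0 -0.004 0 0 0; 0 0.014 0 -0.008 0 0 0; 0 0.021 0 -0.012 0 0 0; 0 0.028 0 -0.016 0 0 0; 0 0.035 0 -0.02 0 0 0")

```text
time: 11.48
tool_pos: [0.5303, 0.0885, 0.1521]
tool_rot: [-0.172, 0.116, 0.978, 0.02]
contact_force: [3.6, -0.4, -0.5]
gripper_width: 0.268
grasp_force: 61.1
```

Low force, so it slides freely.

Call:
jog_arm(motion="0 0.017 0 -0.01 0 0 0; 0 0.035 0 -0.02 0 0 0; 0 0.052 0 -0.03 0 0 0; 0 0.069 0 -0.04 0 0 0; 0 0.086 0 -0.05 0 0 0")

```text
time: 12.1
tool_pos: [0.4978, 0.0963, 0.1902]
tool_rot: [-0.173, 0.116, 0.978, 0.02]
contact_force: [0.4, 0.1, -1.2]
gripper_width: 0.273
grasp_force: 60.9
```

Call:
jog_arm(motion="0 0.014 0 -0.008 0 0 0; 0 0.028 0 -0.016 0 0 0; 0 0.042 0 -0.024 0 0 0; 0 0.054 0 -0.031 0 0 0; 0 0.06 0 -0.034 0 0 0")

```text
time: 12.72
tool_pos: [0.4774, 0.1013, 0.2167]
tool_rot: [-0.172, 0.116, 0.978, 0.02]
contact_force: [-0.5, -0.4, -0.1]
gripper_width: 0.272
grasp_force: 60.9
```

```bash
python3 -c "
from h import *
import cv2
plan([.50,.095,.36],tool(-13.5,-20));plan([.50,.095,.36],tool(-13.5,30));s=state();print(s['contact_force'])
cv2.imwrite('pics/f.png',cv2.resize(grab_frame('scene')['color'][60:260,240:460,::-1],None,fx=3,fy=3))"
```

```text
shift [ 0.053 -0.002 -0.285] turn [ 0.     0.001 -0.001] | mm 145.0 deg 0.1
shift [ 0.053 -0.002 -0.285] turn [ 0.    -0.581 -0.001] | mm 145.0 deg 49.9
[-0.52033377 -0.42426806 -0.14958851]
```

View pics/f.png

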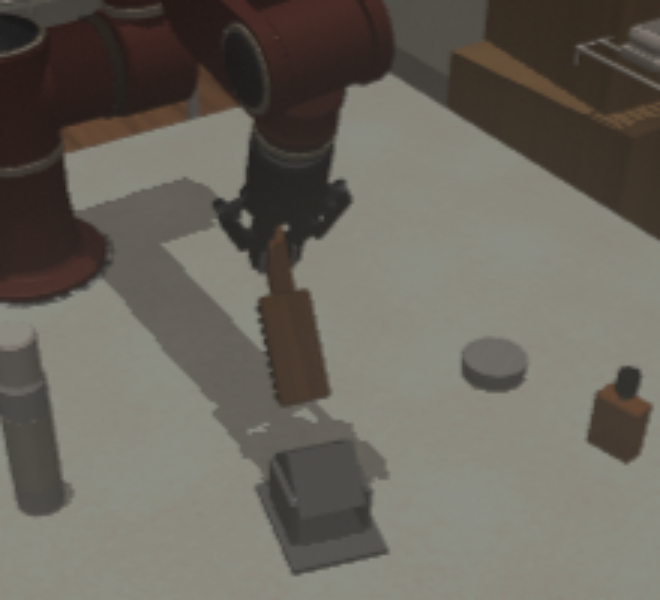

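The brush is clear of the pocket, with its head at (295,345) above the caddy (320,500). The can is upright at (35,430). Next I'll lift it and then turn it level.

Call:
jog_arm(motion="0 0.01 0 -0.06 0 0 0; 0 0.02 0 -0.13 0 0 0; 0 0.04 0 -0.21 0 0 0; 0 0.05 0 -0.28 0 0 0; 0 0.06 0 -0.32 0 0 0")

```text
time: 13.4
tool_pos: [0.5037, 0.095, 0.3787]
tool_rot: [-0.171, 0.116, 0.978, 0.021]
contact_force: [0.4, -0.0, -1.9]
gripper_width: 0.27
grasp_force: 61.0
```

Call:
jog_arm(motion="0 0 0 0 0 -0.06 0; 0 0 0 0 0 -0.14 0; 0 0 0 0 0 -0.23 0; 0 0 0 0 0 -0.32 0; 0 0 0 0 0 -0.4 0")

```text
time: 14.02
tool_pos: [0.5026, 0.0951, 0.3762]
tool_rot: [0.126, 0.117, 0.985, -0.015]
contact_force: [-0.9, 0.2, -1.4]
gripper_width: 0.273
grasp_force: 61.0
```

```bash
python3 -c "
from h import *
plan([.50,.095,.38],tool(-13.5,30))"
```

```text
shift [ 0.003 -0.001 -0.009] turn [-0.    -0.18  -0.001] | mm 5.0 deg 15.4
```

Call:
jog_arm(motion="0 0 0 0 0 -0.06 0; 0 0 0 0 0 -0.12 0; 0 0 0 0 0 -0.16 0; 0 0 0 0 0 -0.18 0; 0 0 0 0 0 -0.18 0")

```text
time: 14.65
tool_pos: [0.5026, 0.0952, 0.376]
tool_rot: [0.255, 0.114, 0.96, -0.031]
contact_force: [0.2, 0.3, -0.7]
gripper_width: 0.274
grasp_force: 61.0
```

```bash
python3 -c "
from h import *
import cv2
for c in('scene','top'):
  b=cloud(c,'brush');b=b[(b[:,2]>.3)&(b[:,2]<.45)]
  if len(b)<9: continue
  h=np.array([np.cos(np.radians(13.5)),-np.sin(np.radians(13.5))]);u=(b[:,:2]-state()['tool_pos'][:2])@h;v=(b[:,:2]-state()['tool_pos'][:2])@[-h[1],h[0]]
  for a in np.arange(0,.18,.02):
    k=(u>=a)&(u<a+.02)
    if k.sum()>5: print(c,round(a,2),k.sum(),np.percentile(b[k,2],[10,50,90]).round(4),v[k].mean().round(4))
print(state()['tool_pos'],place_of('top','brush')[:1],place_of('scene','brush_head')[:1],place_of('top','brush_head')[:1])
cv2.imwrite('pics/g.png',cv2.resize(grab_frame('scene')['color'][30:260,200:460,::-1],None,fx=2.5,fy=2.5))"
```

```text
scene 0.0 38 [0.3911 0.3988 0.4002] -0.0015
scene 0.02 47 [0.3972 0.3987 0.4001] 0.0003
scene 0.04 88 [0.3771 0.3981 0.3993] -0.0046
scene 0.06 99 [0.3737 0.3977 0.3992] -0.0048
scene 0.08 107 [0.3731 0.3975 0.3989] -0.0051
scene 0.1 102 [0.3777 0.3977 0.3988] -0.0049
scene 0.12 282 [0.3651 0.3871 0.3982] -0.0008
scene 0.14 34 [0.3872 0.3915 0.3955] 0.0004
top 0.0 165 [0.3981 0.3999 0.4014] -0.0002
top 0.02 267 [0.3971 0.3991 0.4008] 0.0001
top 0.04 347 [0.3975 0.399  0.4006] 0.0004
top 0.06 347 [0.3972 0.3988 0.4004] 0.0008
top 0.08 344 [0.3971 0.3989 0.4004] 0.0006
top 0.1 339 [0.3972 0.3988 0.4004] 0.0002
top 0.12 290 [0.3969 0.3988 0.4003] 0.0
[0.50337722 0.09493037 0.37693013] [{'at': [0.4965, 0.0963, 0.3887], 'p': 0.57}] [{'at': [0.6393, 0.0624, 0.3913], 'p': 0.62}] []
```

View pics/g.png

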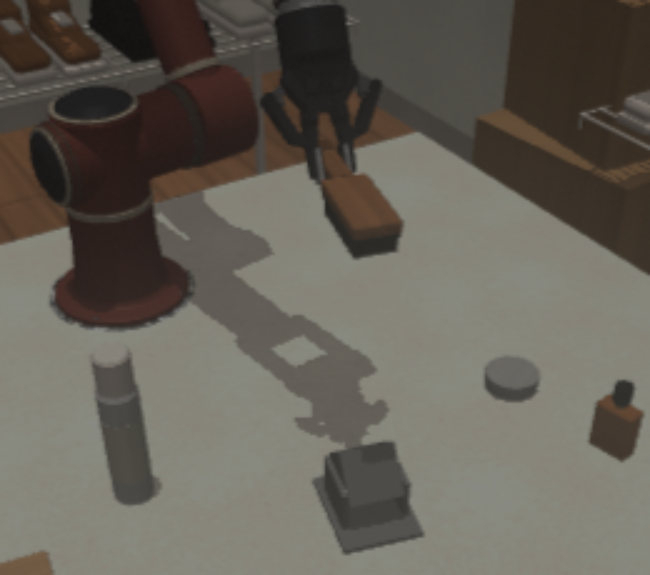

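The brush is level to within 1°, with bristles down at (365,235) and the handle at about 0.39 m. The can is upright at (125,430). I'll hold for a moment and hand in.

Call:
jog_arm(motion="0 0 0 0 0 0 0; 0 0 0 0 0 0 0; 0 0 0 0 0 0 0; 0 0 0 0 0 0 0; 0 0 0 0 0 0 0")

```text
time: 15.68
tool_pos: [0.5031, 0.0951, 0.3769]
tool_rot: [0.256, 0.114, 0.959, -0.03]
contact_force: [-0.3, 0.5, -1.2]
gripper_width: 0.268
grasp_force: 61.0
```

```bash
python3 -c "
from plant import *
print(job_done())"
```

```text
the job is handed in; nothing more can be done
None
```

The job is handed in at about 16 s, with no verdict returned: the can stands upright about 26 cm from where it was, the brush is held level with bristles down and its handle about 39 cm above the dresser, and the other things were not touched.

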